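Brace the canister in the trivet and unscrew its tight lid

TASK

The lid of the square canister on the glass shelf is screwed on tight: stand the canister, still closed, fully down in the square pocket of the silicone trivet so that it is braced against turning. Unscrew the lid anticlockwise (seen from above) only until its thread lets go, lift it straight up, and finish while still holding it level in the gripper, a couple of centimetres clear above the canister's mouth, with the canister still fully down in the pocket. Leave the grinder and the mortar where they stand.

Things in the scene. Friction and masses are not known exactly. Their poses are not given: they have to be found in the camera images.
- canister: Closed lime-green canister upright on the glass shelf, about 0.5 kg. Square body 70 x 70 mm, 78 mm high, low corner bosses (to 81 mm) under the lid's rim, a round neck (42 mm diameter, up to 100 mm) with three level thread ridges, 58 mm across. Origin: centre of the underside; z up, x and y square to its sides. 133 mm high with its lid. It can be carried by the bar of the closed lid.
- lid: Grey round lid held by three lugs, 180 g, 70 mm diameter, ribbed rim 26 mm high, flat top with an upright bar grip across it: 64 mm long (lid x), 14 mm thick (lid y), from 26 to 52 mm above the origin. Origin: centre of the lid's lower edge, z up. Closed, it is 81 mm above the canister's underside and lid x = canister x. Inner catches hold it tight: about 0.25 N m to turn it past them, easy after 40 degrees; grip the bar with 40 to 60 N.
- mouth (a point): Centre of the canister's mouth (rim of its neck), 100 mm above its underside. The closed lid's lower edge is 19 mm below it. Anticlockwise from above opens; clockwise is stopped. About 50 degrees (0.9 rad) from closed the lugs leave the ridges and the lid, still resting level, lifts straight off; turned past about 95 degrees without lifting, it jams on the next ridges.
- trivet: Dark hard-silicone trivet fixed to the worktop in front of the hob: 120 x 120 mm, 32 mm high, with a square pocket in its middle, 75 x 75 mm, 24 mm deep, with a 4 mm chamfer round the mouth, sides parallel to the trivet's x and y. Origin: centre of its underside, z up.
- pocket (a point): Centre of the pocket's floor, 8 mm above the worktop.
- shelf: Narrow glass shelf, 130 mm deep (its x) and 540 mm long (its y), top face 110 mm above the worktop, on steel rods over a two-burner gas hob, fixed. Origin: on the worktop under the middle of the shelf. Along its far (+x) edge, 82 mm from the origin, stands a 50 mm high steel strip, with one closed magnetic tin (51 mm diameter, up to 28 mm out from the strip) stuck on it near each end.
- grinder: Stainless spice grinder with a black press button top, loose on the shelf, 52 mm diameter, 92 mm high. Origin: centre of the underside. To be left alone.
- mortar: Small wooden mortar, open on top, loose on the shelf, 76 mm diameter, 55 mm high. Origin: centre of the underside. To be left alone.
Mind the look-alikes: they are no part of the job. What is shaped like the lid but red or turquoise is not meant. Leave any blue or yellow look-alike of the trivet alone.

How it is judged (in metres and radians):
On the way, in this order (a step that is already met when the one before it is completed fails the run):
1. the closed canister stands fully down and square in the trivet's pocket (horizontal distance between canister and pocket below 0.007 m and z of canister in the frame of pocket between -0.003 and 0.0025 m and angle between canister's own z axis and vertical below 0.06 rad and (angle between the x axis of canister and the x axis of trivet, either way round below 0.15 rad or angle between the x axis of canister and the y axis of trivet, either way round below 0.15 rad) and angle between the x axis of lid and the x axis of canister, either way round below 0.35 rad and z of lid in the frame of canister below 0.086 m), for 0.2 s.
2. with the canister seated, the lid has been turned anticlockwise until its thread lets go, and is still on the neck (horizontal distance between canister and pocket below 0.007 m and z of canister in the frame of pocket between -0.003 and 0.0025 m and angle between canister's own z axis and vertical below 0.06 rad and (angle between the x axis of canister and the x axis of trivet, either way round below 0.15 rad or angle between the x axis of canister and the y axis of trivet, either way round below 0.15 rad) and angle between the x axis of lid and the x axis of canister, either way round above 0.85 rad and z of lid in the frame of canister below 0.098 m), for 0.1 s.
At the end, for the whole second after the job is handed in: Canister on the pocket floor (2.5 mm in height, 7 mm sideways, 0.06 rad tilt, square to 0.15 rad); lid held still by the fingers, lower edge 3 to 50 mm above the mouth, within 20 mm of the axis, level to 0.2 rad, turned 37 to 143 degrees anticlockwise, not touching the canister (horizontal distance between canister and pocket below 0.007 m and z of canister in the frame of pocket between -0.003 and 0.0025 m and angle between canister's own z axis and vertical below 0.06 rad and (angle between the x axis of canister and the x axis of trivet, either way round below 0.15 rad or angle between the x axis of canister and the y axis of trivet, either way round below 0.15 rad) and z of lid in the frame of canister between 0.103 and 0.15 m and horizontal distance between lid and canister below 0.02 m and angle between lid's own z axis and vertical below 0.2 rad and angle between the x axis of lid and the x axis of canister, either way round above 0.65 rad and contact force between lid and the fingers above 2 N and contact force between lid and canister below 0.1 N and linear speed of lid below 0.02 m/s); the arm keeps its last pose, push and grip.
It fails at once if the grinder was moved by more than 30 mm or tipped (distance of grinder from where it was at the start of the episode above 0.03 m or angle between grinder's own z axis and vertical above 0.4 rad).
It fails at once if the mortar was moved by more than 30 mm or tipped (distance of mortar from where it was at the start of the episode above 0.03 m or angle between mortar's own z axis and vertical above 0.4 rad).
It fails at once if the canister was tipped over (angle between canister's own z axis and vertical above 0.6 rad).
It also fails if it takes over 67 s, if anything falls off the work surface, if the arm or the gripper's body presses on something with over 40 N, if the wrist force passes 120 N, or if a joint passes its speed limit or range.

ROBOT

A 6-joint arm with a two-finger parallel gripper is mounted at the origin on the work surface. World frame = base frame: x ahead of the robot, y to its left, z up, the work surface at z = 0. Lengths are in mm, angles in rad, forces in N, time in s.
With the tool pointing down it reaches from about 300 to 775 mm from the base axis. Payload 14.6 kg.
Tool frame: the origin (TCP) lies on the front face of the gripper's body, between the roots of the fingers; the fingertips stand 97 mm ahead of it and the grasp point (between the pads) lies 78 mm ahead of it; z points along the fingers, y is the direction in which the jaws open and shut (so a half turn about z gives the same grasp; the last joint's range is limited). The gripper opens to 94 mm and grips with 3 to 60 N. Pads are 16 mm wide; open, the fingers measure 119 mm over their backs; the gripper's body (75 mm by 177 mm) begins 78 mm behind the grasp point.
Start: joints at [-1.373, 0.3, 1.521, -0, 1.321, -0.067], TCP at [143.937, -530.822, 302.646] pointing down, gripper open.
Joint ranges: [-3.03, 3.03], [-0.79, 2.21], [0.23, 2.52], [-1.04, 4.18], [0, 3.07], [-2.55, 2.55]. Speed limits (rad/s): [2.22, 2.22, 2.57, 3.14, 3.14, 3.14].

INTERFACE

Orientations are given as [roll, pitch, yaw] about the fixed x, y, z axes, in that order (R = Rz(yaw) Ry(pitch) Rx(roll)).
In Python, from cell import manip, eyes, finder gives the robot as it stands.
- The arm moves only by the tool drive_tool, never from a script. Its argument "rows" is a list of rows, each an object with "offset": the shift along the tool's x, y, z in mm, a list of three; "spin": the turn about the tool's z in degrees; "jaw": the finger opening in mm, from 0 to 94. In form: [{"offset": [dx, dy, dz], "spin": spin, "jaw": jaw}, ...]. A call has 1 to 20 rows; each row shifts and turns the commanded pose from where the row before left it, along the tool's axes as they then stand; what a row does not reach is not made up. A row lasts 1/10 s, in which the tool goes at most 50 mm and 8.59 degrees, less where a joint would pass 70% of its speed; a pose out of reach is approached as far as the arm can. A call is refused whole if a number of a shift passes 50 or a number of a turn 8.59, either way. A call with a gripper value outside its range is refused whole. The fingers move at their own pace and stop on an object; "force" is the grip in N (left out, the last holds). Time passes only in rows, so rows that do not move let the fingers close. It gives the time, the measured TCP pose, the force and the opening at its end, in the units of the state.
- manip.read_state(): the state, without advancing time (a new reading comes with each control period).
- eyes.camera(name): name is "scene" or "top"; returns a dict with "color" (400x640x3 uint8, blue, green, red), "depth" (400x640 float32, mm along the optical axis (not along the pixel's ray), 0 where there is no reading), "vfov" (degrees; the focal length in pixels is half the picture's height over the tangent of half this angle, whatever the lens; pixels are square), "cx", "cy" (the principal point, pixels), "rvec" (rotation vector, rad) and "tvec" (3), from world to camera coordinates, as OpenCV has them. Camera axes: x right, y down, z forward; pixel columns grow to the right and rows downward; lengths in mm; the calibration is good to about 2 mm. A picture is of the moment at which its call begins.
- manip.sign_off(): hands the job in, once; it reports no verdict.
Trained networks look in the newest picture that a camera, given by its name, has taken for a name from the list of things; names that differ only in an ending like _2 or _b are one class to them, and where a whole thing is asked for, a point or a joint stands for the part that bears it (a point fixed in the world has none). Each returns a list of dicts, best first, with "p" (0 to 1); they miss things now and then, are a little off and sometimes report something else, mostly with a low value. They report only what shows in the picture. A call takes as long as a camera call. They do not tell look-alikes from the thing itself.
- finder.find_in(camera, target): "uv" ([column, row] in pixels, amid what is visible of it).
The state is a dict: "clock": time; "joints": joint angles; "qd": joint speeds; "effort": joint torques, N m; "eef_pos": TCP position; "eef_rot": TCP orientation; "wrist_force": force on the tool from outside, world axes, zero at the start; "moment": the same for the moment, N m; "finger_gap": finger opening in mm.
Only numpy, scipy, OpenCV 4.12 (cv2) and the standard library are available. Lean on these libraries where they do the work, as an engineer would, in place of code of your own. Each camera call takes 0.05 s, during which the arm holds its last target. There are 200 camera calls.

## Working session

There is one attempt and no reset: what is moved stays moved. The work goes in short steps, Python scripts to look and compute and a tool call to move; the robot and the scene stay as the last step left them, time stands still between calls to the robot, and variables do not carry over. Pictures are saved under pics/ and viewed, about 8 in all and at most 12, crops included, and the job is handed in when it is done.

Besides the shell and the picture viewer there is one more tool, called after "Call:" by a JSON object that holds its "api" and its "payload", one argument or row to a line. drive_tool: Moves the arm, as the interface text tells. Its arguments: {"type":"object","properties":{"rows":{"type":"array","items":{"type":"object","properties":{"offset":{"type":"array","items":{"type":"number"}},"spin":{"type":"number"},"jaw":{"type":"number"}}}},"force":{"type":"number"}},"required":["rows"]}

```bash
ls; mkdir -p pics; cat > h.py <<'E'
import numpy as np, cv2
from cell import manip, eyes, finder
def geom(c):
    H,W=c["depth"].shape; f=H/2/np.tan(np.radians(c["vfov"])/2)
    R=cv2.Rodrigues(np.array(c["rvec"],float))[0]; t=np.array(c["tvec"],float).ravel()
    return f,c["cx"],c["cy"],R,t
def cloud(c):
    f,cx,cy,R,t=geom(c); d=c["depth"].astype(float); v,u=np.indices(d.shape)
    P=np.stack([(u-cx)/f*d,(v-cy)/f*d,d],-1); W=(P-t)@R; W[d<=0]=np.nan
    return W
def proj(c,p):
    f,cx,cy,R,t=geom(c); q=R@np.array(p,float)+t; return cx+f*q[0]/q[2],cy+f*q[1]/q[2]
E
python3 - <<'E'
from h import *
print(manip.read_state())
for n in("scene","top"):
    c=eyes.camera(n); cv2.imwrite(f"pics/{n}0.png",c["color"]); W=cloud(c); np.savez(f"{n}0.npz",W=W,color=c["color"])
    f,cx,cy,R,t=geom(c); print(n,c["vfov"],cx,cy,-R.T@t)
    for k in("canister","lid","trivet","grinder","mortar","shelf"):
        for r in finder.find_in(n,k)[:4]:
            u,v=map(int,r["uv"]); print(k,round(r["p"],2),u,v,W[v,u].round(0))
E
```

```text
pics
{'clock': 0.0, 'joints': array([-1.37262332e+00,  3.00474634e-01,  1.52160523e+00, -3.46401448e-05,
        1.32072305e+00, -6.65659983e-02]), 'qd': array([ 1.51477499e-05, -8.50444452e-04, -3.03723101e-04, -3.16762734e-04,
       -6.32408714e-04, -5.10811598e-06]), 'effort': array([ 3.87135791e-03, -5.31803513e+01, -3.52733946e+01,  7.10428390e-02,
        2.43738864e-02, -9.42697943e-05]), 'eef_pos': array([ 143.88905648, -530.6760599 ,  302.07411438]), 'eef_rot': array([-3.14038284e+00, -4.70250569e-05,  2.64747571e-01]), 'wrist_force': array([-0.09259158,  0.21524705, -0.61524434]), 'moment': array([ 0.02391367, -0.04811562, -0.01426031]), 'finger_gap': 93.95209577044865}
scene 46.93387926209965 310.6804092058703 196.35855537068613 [1212.17532458  275.73996006  977.37829977]
canister 0.8 306 268 [711. 171. 186.]
lid 0.85 375 256 [558. 311.  43.]
lid 0.72 306 242 [672. 164. 221.]
trivet 0.91 436 225 [409. 463.  10.]
trivet 0.88 327 221 [442. 175.   7.]
trivet 0.75 363 178 [266. 255.   8.]
grinder 0.84 180 244 [ 698. -102.  187.]
mortar 0.6 244 250 [646.  15. 119.]
shelf 0.7 247 321 [762.  41.  10.]
top 52.56580797465644 320.7344416284642 192.46001927659927 [ 423.22910393  164.16972891 1176.35777179]
canister 0.83 317 138 [629. 156. 190.]
lid 0.86 265 181 [539. 302.  49.]
lid 0.85 314 121 [659. 163. 240.]
lid 0.8 368 180 [536.  15.  54.]
trivet 0.92 279 276 [271. 270.  10.]
trivet 0.73 318 207 [465. 156.  10.]
trivet 0.6 211 229 [408. 463.   8.]
trivet 0.45 421 118 [ 674. -103.  192.]
grinder 0.56 421 120 [ 668. -102.  195.]
mortar 0.97 368 128 [667.  20. 123.]
shelf 0.91 358 99 [779.  32.  14.]
shelf 0.51 312 121 [660. 167. 233.]
```

```bash
python3 - <<'E'
import cv2
a=cv2.imread("pics/top0.png")[60:340,140:500];cv2.imwrite("pics/a.png",cv2.resize(a,(770,600)))
a=cv2.imread("pics/scene0.png");cv2.imwrite("pics/b.png",cv2.resize(a,(800,500)))
E
```

```text
(no output)
```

View pics/a.png

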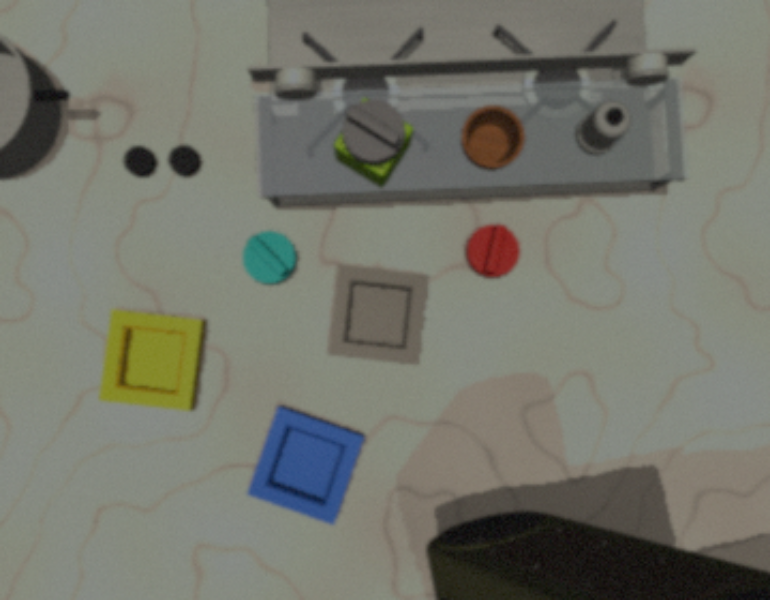

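View pics/b.png

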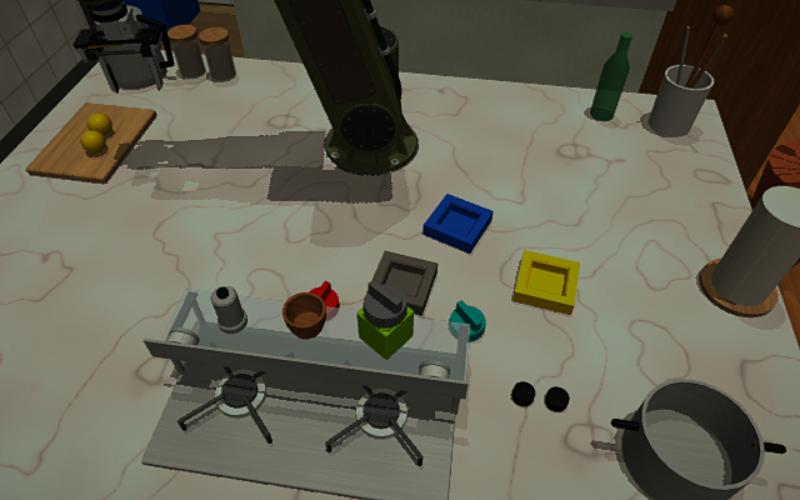

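Top view (zoomed ×2.14): the canister's grey lid is at (372,132) with its bar running down-right. The dark trivet is at (378,315), the mortar at (492,137) and the grinder at (604,125). The red, turquoise, blue and yellow items are decoys. Next I measure the poses precisely.

```bash
cat > m.py <<'E'
from h import *
def rays(c,uv,z):
    f,cx,cy,R,t=geom(c); uv=np.atleast_2d(np.array(uv,float))
    d=np.c_[(uv[:,0]-cx)/f,(uv[:,1]-cy)/f,np.ones(len(uv))]@R; o=-R.T@t
    return (o+d*((z-o[2])/d[:,2])[:,None])[:,:2]
E
python3 - <<'E'
from m import *
for n in("top","scene"):
    c=eyes.camera(n); W=cloud(c); z=W[...,2]; X=W[...,0];Y=W[...,1]
    print("==",n)
    near=(abs(X-455)<110)&(abs(Y-160)<110)
    # trivet
    print("trivet ztop",np.nanmedian(z[near&(z>22)&(z<42)]))
    for nm,m,zz in(("outer",near&(z>20)&(z<45),32),("inner",near&(z>2)&(z<14),8)):
        m=m.astype(np.uint8)
        if nm=="inner": # only within outer hull
            h=cv2.convexHull(pts); mm=np.zeros_like(m); cv2.fillPoly(mm,[h],1); m&=cv2.erode(mm,np.ones((7,7)))
        k,l,s,_=cv2.connectedComponentsWithStats(m); i=1+np.argmax(s[1:,4]); pts=cv2.findNonZero((l==i).astype(np.uint8))
        uv=pts[:,0].astype(float); P=rays(c,uv,zz).astype(np.float32)
        print(nm,len(P),"mean",P.mean(0),cv2.minAreaRect(P), "z",np.nanmedian(z[l==i]))
    near=(abs(X-660)<90)&(abs(Y-163)<60)
    for nm,a,b,zz in(("bar",232,255,243),("rim",207,224,217)):
        m=(near&(z>a)&(z<b)).astype(np.uint8)
        k,l,s,_=cv2.connectedComponentsWithStats(m)
        uv=cv2.findNonZero(m)[:,0].astype(float)
        P=rays(c,uv,zz).astype(np.float32)
        u,sv,vt=np.linalg.svd(P-P.mean(0),full_matrices=False)
        print(nm,len(P),"z",np.nanmedian(z[m>0]),"mean",P.mean(0),"ang",np.degrees(np.arctan2(vt[0,1],vt[0,0])),cv2.minAreaRect(P),"circ",cv2.minEnclosingCircle(P))
    hsv=cv2.cvtColor(c["color"],cv2.COLOR_BGR2HSV); g=near&(hsv[...,0]>25)&(hsv[...,0]<48)&(hsv[...,1]>120)&(z>175)
    print("green z",np.nanpercentile(z[g],[5,50,95]) if g.any() else None, g.sum())
    gt=(near&(hsv[...,0]>25)&(hsv[...,0]<48)&(hsv[...,1]>110)).astype(np.uint8)
    P=W[gt>0]; top=P[abs(P[:,2]-188)<6]; print(cv2.minAreaRect(top[:,:2].astype(np.float32)) if len(top)>5 else len(top))
    sh=(abs(z-110)<6)&(X>560)&(X<760)&(Y>-260)&(Y<330)
    P=W[sh]; print("shelf",np.nanmedian(P[:,2]),cv2.minAreaRect(P[:,:2].astype(np.float32)))
E
```

```text
== top
trivet ztop 32.67649606705507
outer 1113 mean [465.9526  161.25717] ((466.0505676269531, 161.27639770507812), (120.03349304199219, 120.03524780273438), 82.12596130371094) z 32.66486336794727
inner 673 mean [466.32138 161.34338] ((466.22576904296875, 161.3187713623047), (75.2852554321289, 75.16927337646484), 82.12006378173828) z 8.759225520353887
bar 184 z 243.62152833194344 mean [664.62646 162.6374 ] ang -123.74212 ((664.7705078125, 162.9639129638672), (64.50390625, 16.0733699798584), 56.550071716308594) circ ((663.8262939453125, 163.58770751953125), 32.25829315185547)
rim 483 z 218.07878749495413 mean [662.5444  162.94945] ang 146.13611 ((664.4949340820312, 163.6282501220703), (69.78117370605469, 68.39480590820312), 88.95867919921875) circ ((664.624755859375, 162.4521484375), 36.134925842285156)
green z [178.56678954 188.00260299 196.21763727] 142
((664.8948364257812, 162.00961303710938), (67.77787780761719, 69.75141143798828), 56.47960662841797)
shelf 110.86489588488502 ((690.8346557617188, 39.81562805175781), (147.027587890625, 540.2493286132812), 1.3796241283416748)
== sce
[... 401 characters left out ...]
2749] ang 55.704967 ((670.4187622070312, 166.60220336914062), (68.23705291748047, 18.51670265197754), 56.206565856933594) circ ((670.466064453125, 166.57058715820312), 34.50863265991211)
rim 579 z 216.64148949063312 mean [675.7507  166.18648] ang -41.231693 ((670.9814453125, 168.10714721679688), (71.61962890625, 72.11629486083984), 37.64958953857422) circ ((670.2655029296875, 168.2743377685547), 38.438865661621094)
green z [176.32420301 185.94183476 191.48914084] 313
((667.2210083007812, 166.64944458007812), (68.9729232788086, 70.52892303466797), 55.601436614990234)
shelf 109.65538085679682 ((686.6904907226562, 42.59869384765625), (147.89761352539062, 541.7842407226562), 0.19472160935401917)
```

Call:
{"api": "drive_tool", "payload": {
  "rows": [
    {"offset": [0, 0, -16], "spin": -8.24, "jaw": 40},
    {"offset": [0, 0, -20], "spin": -8.24, "jaw": 40},
    {"offset": [0, 0, -20], "spin": -8.24, "jaw": 40},
    {"offset": [0, 0, -20], "spin": -8.24, "jaw": 40},
    {"offset": [0, 0, -20], "spin": -8.24, "jaw": 40},
    {"offset": [20, 1, 0], "spin": 0, "jaw": 40},
    {"offset": [35, 2, 0], "spin": 0, "jaw": 40},
    {"offset": [40, 3, 0], "spin": 0, "jaw": 40},
    {"offset": [40, 3, 0], "spin": 0, "jaw": 40},
    {"offset": [40, 3, 0], "spin": 0, "jaw": 40},
    {"offset": [40, 3, 0], "spin": 0, "jaw": 40},
    {"offset": [40, 3, 0], "spin": 0, "jaw": 40},
    {"offset": [40, 3, 0], "spin": 0, "jaw": 40},
    {"offset": [40, 3, 0], "spin": 0, "jaw": 40},
    {"offset": [40, 3, 0], "spin": 0, "jaw": 40},
    {"offset": [40, 3, 0], "spin": 0, "jaw": 40},
    {"offset": [40, 3, 0], "spin": 0, "jaw": 40},
    {"offset": [40, 3, 0], "spin": 0, "jaw": 40},
    {"offset": [40, 3, 0], "spin": 0, "jaw": 40},
    {"offset": [0, 0, 0], "spin": 0, "jaw": 40}
  ]
}}

```text
clock: 2.8
eef_pos: [474.3, -104.0, 398.3]
eef_rot: [-3.141, -0.0, 0.988]
wrist_force: [0.0, -0.1, 1.2]
finger_gap: 40.0
```

```bash
cat >> m.py <<'E'
def todo(x,y,z,yawdeg):
    s=manip.read_state(); p=np.array(s["eef_pos"]); r,pi,yw=s["eef_rot"]
    d=np.array([x,y,z])-p; ps=yw
    print("t",round(s["clock"],2),"pos",p.round(1),"rpy",np.degrees([r,pi,yw]).round(2),"gap",round(s["finger_gap"],1),"F",np.round(s["wrist_force"],1),"M",np.round(s["moment"],2),"j",np.round(s["joints"],2))
    print("tool offset now",np.round([d[0]*np.cos(ps)+d[1]*np.sin(ps),d[0]*np.sin(ps)-d[1]*np.cos(ps),-d[2]],1),"spin",round(np.degrees(yw)-yawdeg,2))
E
python3 -c "
from m import *
todo(664.8,162.9,318,56.4)"
```

```text
t 2.8 pos [ 474.3 -104.   398.3] rpy [-1.7996e+02 -2.0000e-02  5.6590e+01] gap 40.0 F [ 0.  -0.1  1.2] M [-0.07 -0.05  0.04] j [-0.29  0.1   1.54  0.    1.5   0.29]
tool offset now [327.7  12.   80.3] spin 0.19
```

Call:
{"api": "drive_tool", "payload": {
  "rows": [
    {"offset": [30, 1, 0], "spin": 0.2, "jaw": 40},
    {"offset": [40, 1, 0], "spin": 0, "jaw": 40},
    {"offset": [40, 1, 0], "spin": 0, "jaw": 40},
    {"offset": [40, 1, 0], "spin": 0, "jaw": 40},
    {"offset": [40, 2, 0], "spin": 0, "jaw": 40},
    {"offset": [40, 2, 0], "spin": 0, "jaw": 40},
    {"offset": [40, 2, 5], "spin": 0, "jaw": 40},
    {"offset": [30, 1, 10], "spin": 0, "jaw": 40},
    {"offset": [20, 1, 10], "spin": 0, "jaw": 40},
    {"offset": [7.7, 0, 10], "spin": 0, "jaw": 40},
    {"offset": [0, 0, 10], "spin": 0, "jaw": 40},
    {"offset": [0, 0, 0], "spin": 0, "jaw": 40}
  ]
}}

```text
clock: 4.0
eef_pos: [664.6, 157.6, 352.1]
eef_rot: [-3.14, 0.002, 0.98]
wrist_force: [-0.3, -0.9, -0.6]
finger_gap: 40.0
```

```bash
python3 -c "
from m import *
todo(664.8,162.9,318,56.4)
c=eyes.camera('scene'); u,v=map(int,proj(c,(665,163,230))); a=c['color'][max(v-110,0):v+90,u-130:u+130]; cv2.imwrite('pics/c.png',cv2.resize(a,None,fx=2.8,fy=2.8)); print(u,v)"
```

```text
t 4.0 pos [664.6 157.6 352.1] rpy [-1.7991e+02  1.0000e-01  5.6130e+01] gap 40.0 F [-0.3 -0.9 -0.6] M [-0.04 -0.11  0.03] j [ 0.18  0.59  1.   -0.    1.56  0.77]
tool offset now [ 4.5 -2.8 34.1] spin -0.27
306 236
```

View pics/c.png

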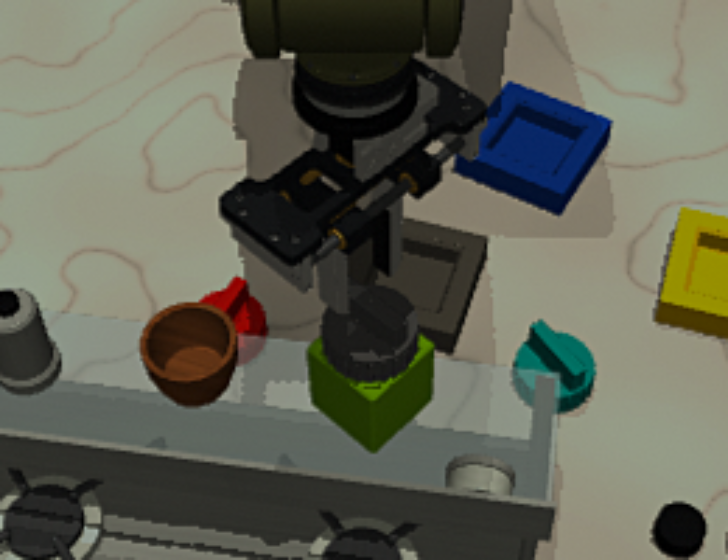

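Call:
{"api": "drive_tool", "payload": {
  "rows": [
    {"offset": [4.5, -2.8, 0], "spin": -0.2, "jaw": 40},
    {"offset": [0, 0, 0], "spin": 0, "jaw": 40},
    {"offset": [0, 0, 0], "spin": 0, "jaw": 40}
  ]
}}

```text
clock: 4.35
eef_pos: [665.1, 163.9, 354.3]
eef_rot: [3.141, -0.001, 0.984]
wrist_force: [-0.3, 0.6, -0.4]
finger_gap: 40.5
```

```bash
python3 -c "
from m import *
todo(664.8,162.9,318,56.4)"
```

```text
t 4.35 pos [665.1 163.9 354.3] rpy [ 1.7996e+02 -4.0000e-02  5.6370e+01] gap 40.5 F [-0.3  0.6 -0.4] M [ 0.   -0.03  0.05] j [ 0.19  0.59  0.99 -0.    1.56  0.78]
tool offset now [-1.   0.3 36.3] spin -0.03
```

Call:
{"api": "drive_tool", "payload": {
  "rows": [
    {"offset": [-1, 0.3, 9], "spin": 0, "jaw": 40},
    {"offset": [0, 0, 9], "spin": 0, "jaw": 40},
    {"offset": [0, 0, 9], "spin": 0, "jaw": 40},
    {"offset": [0, 0, 6.5], "spin": 0, "jaw": 40},
    {"offset": [0, 0, 2], "spin": 0, "jaw": 40},
    {"offset": [0, 0, 0], "spin": 0, "jaw": 40},
    {"offset": [0, 0, 0], "spin": 0, "jaw": 40}
  ]
}}

```text
clock: 5.05
eef_pos: [665.0, 163.0, 318.5]
eef_rot: [3.141, -0.0, 0.984]
wrist_force: [-0.3, -0.5, 0.0]
finger_gap: 39.7
```

```bash
python3 -c "
from m import *
todo(664.8,162.9,318.5,56.4)"
```

```text
t 5.05 pos [665.  163.  318.5] rpy [ 1.7998e+02 -2.0000e-02  5.6370e+01] gap 39.7 F [-0.3 -0.5  0. ] M [-0.04 -0.03  0.03] j [0.19 0.6  1.05 0.   1.49 0.77]
tool offset now [-0.2 -0.1  0. ] spin -0.03
```

Call:
{"api": "drive_tool", "payload": {
  "force": 55,
  "rows": [
    {"offset": [0, 0, 0], "spin": 0, "jaw": 20},
    {"offset": [0, 0, 0], "spin": 0, "jaw": 12},
    {"offset": [0, 0, 0], "spin": 0, "jaw": 5},
    {"offset": [0, 0, 0], "spin": 0, "jaw": 5},
    {"offset": [0, 0, 0], "spin": 0, "jaw": 5},
    {"offset": [0, 0, 0], "spin": 0, "jaw": 5},
    {"offset": [0, 0, 0], "spin": 0, "jaw": 5},
    {"offset": [0, 0, 0], "spin": 0, "jaw": 5}
  ]
}}

```text
clock: 5.85
eef_pos: [664.9, 162.9, 318.2]
eef_rot: [3.141, -0.0, 0.984]
wrist_force: [0.5, 0.5, 1.5]
finger_gap: 13.5
```

```bash
python3 -c "
from m import *
todo(664.8,162.9,318.5,56.4)"
```

```text
t 5.85 pos [664.9 162.9 318.2] rpy [ 1.7999e+02 -1.0000e-02  5.6370e+01] gap 13.5 F [0.5 0.5 1.5] M [-0.01  0.   -0.03] j [ 0.19  0.6   1.05 -0.    1.49  0.77]
tool offset now [-0.1 -0.1 -0.3] spin -0.03
```

Call:
{"api": "drive_tool", "payload": {
  "rows": [
    {"offset": [0, 0, -2], "spin": 0, "jaw": 5},
    {"offset": [0, 0, -4], "spin": 0, "jaw": 5},
    {"offset": [0, 0, -7], "spin": 0, "jaw": 5},
    {"offset": [0, 0, -8], "spin": 0, "jaw": 5},
    {"offset": [0, 0, -6], "spin": 0, "jaw": 5},
    {"offset": [0, 0, -3], "spin": 0, "jaw": 5},
    {"offset": [-3, -4.5, 0], "spin": 0, "jaw": 5},
    {"offset": [-7, -10.3, 0], "spin": 0, "jaw": 5},
    {"offset": [-10, -14.8, 0], "spin": 0, "jaw": 5},
    {"offset": [-12, -17.7, 0], "spin": 0, "jaw": 5},
    {"offset": [-12, -17.7, 0], "spin": 0, "jaw": 5},
    {"offset": [-12, -17.7, 0], "spin": 0, "jaw": 5},
    {"offset": [-12, -17.7, 0], "spin": 0, "jaw": 5},
    {"offset": [-12, -17.7, 0], "spin": 0, "jaw": 5},
    {"offset": [-12, -17.7, 0], "spin": 0, "jaw": 5},
    {"offset": [-10, -14.8, 0], "spin": 0, "jaw": 5},
    {"offset": [-7, -10.3, 0], "spin": 0, "jaw": 5},
    {"offset": [-2.4, -3.4, 0], "spin": 0, "jaw": 5},
    {"offset": [0, 0, 0], "spin": 0, "jaw": 5}
  ]
}}

```text
clock: 7.75
eef_pos: [466.0, 161.2, 348.4]
eef_rot: [3.141, -0.0, 0.984]
wrist_force: [-0.4, -1.5, -8.6]
finger_gap: 13.5
```

Call:
{"api": "drive_tool", "payload": {
  "rows": [
    {"offset": [0, 0, 0], "spin": -2.7, "jaw": 5},
    {"offset": [0, 0, 0], "spin": -5, "jaw": 5},
    {"offset": [0, 0, 0], "spin": -5, "jaw": 5},
    {"offset": [0, 0, 0], "spin": -5, "jaw": 5},
    {"offset": [0, 0, 0], "spin": -5, "jaw": 5},
    {"offset": [0, 0, 0], "spin": -3, "jaw": 5},
    {"offset": [0, 0, 0], "spin": 0, "jaw": 5},
    {"offset": [0, 0, 0], "spin": 0, "jaw": 5}
  ]
}}

```text
clock: 8.55
eef_pos: [466.7, 161.1, 348.0]
eef_rot: [-3.141, 0.0, 1.431]
wrist_force: [-0.0, -0.3, -8.9]
finger_gap: 13.6
```

```bash
python3 - <<'E'
from m import *
todo(466.2,161.3,250,82.1)
c=eyes.camera('scene'); u,v=map(int,proj(c,(466,161,180))); a=c['color'][max(v-100,0):v+100,u-130:u+130]; cv2.imwrite('pics/d.png',cv2.resize(a,None,fx=2.8,fy=2.8)); print(u,v)
for n in ("scene","top"):
    c=eyes.camera(n); W=cloud(c); hsv=cv2.cvtColor(c["color"],cv2.COLOR_BGR2HSV)
    m=(abs(W[...,0]-466)<80)&(abs(W[...,1]-161)<80)&(hsv[...,0]>25)&(hsv[...,0]<48)&(hsv[...,1]>110)&(W[...,2]>100)
    P=W[m]; print(n,len(P),np.percentile(P[:,2],[1,5,50,95]) if len(P) else "")
    if len(P)>20: print(cv2.minAreaRect(P[:,:2].astype(np.float32)))
E
```

```text
t 8.55 pos [466.7 161.1 348. ] rpy [-179.99    0.     81.97] gap 13.6 F [-0.  -0.3 -8.9] M [-0.04 -0.03  0.02] j [ 0.26  0.14  1.61 -0.    1.39  0.4 ]
tool offset now [ 0.1 -0.5 98. ] spin -0.13
320 182
scene 5167 [147.87240563 169.18825292 538.0955634  572.35433349]
((445.56427001953125, 159.3037109375), (136.20550537109375, 122.52481079101562), 10.52184772491455)
top 112 [514.83020247 534.20647509 551.25627026 578.75669754]
((440.22454833984375, 146.15863037109375), (123.80096435546875, 101.8261489868164), 17.729442596435547)
```

View pics/d.png

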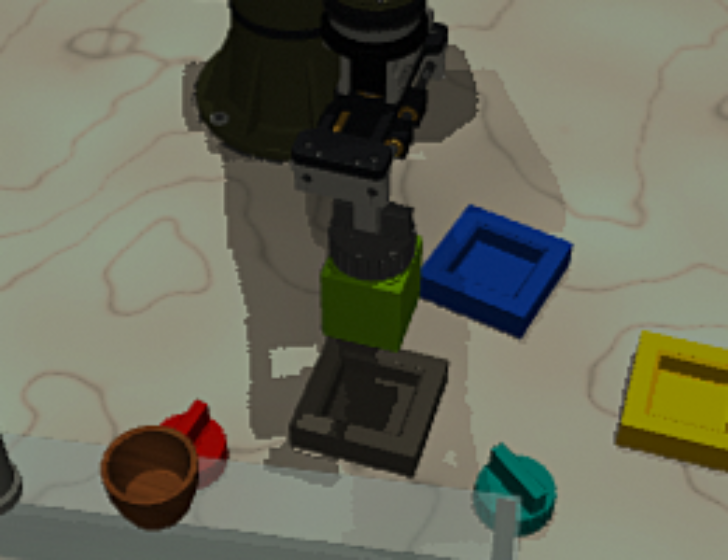

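Call:
{"api": "drive_tool", "payload": {
  "rows": [
    {"offset": [0.1, -0.5, 6], "spin": -0.13, "jaw": 5},
    {"offset": [0, 0, 12], "spin": 0, "jaw": 5},
    {"offset": [0, 0, 18], "spin": 0, "jaw": 5},
    {"offset": [0, 0, 18], "spin": 0, "jaw": 5},
    {"offset": [0, 0, 18], "spin": 0, "jaw": 5},
    {"offset": [0, 0, 14], "spin": 0, "jaw": 5},
    {"offset": [0, 0, 8], "spin": 0, "jaw": 5},
    {"offset": [0, 0, 4], "spin": 0, "jaw": 5},
    {"offset": [0, 0, 0], "spin": 0, "jaw": 5},
    {"offset": [0, 0, 0], "spin": 0, "jaw": 5}
  ]
}}

```text
clock: 9.7
eef_pos: [466.1, 161.4, 250.6]
eef_rot: [3.141, -0.0, 1.435]
wrist_force: [-0.3, -0.1, -8.2]
finger_gap: 13.6
```

```bash
python3 - <<'E'
from m import *
todo(466.2,161.3,216.2,82.1)
c=eyes.camera('scene'); W=cloud(c); hsv=cv2.cvtColor(c["color"],cv2.COLOR_BGR2HSV)
m=(abs(W[...,0]-466)<80)&(abs(W[...,1]-161)<80)&(hsv[...,0]>25)&(hsv[...,0]<48)&(hsv[...,1]>110)&(W[...,2]>46)&(W[...,2]<115)
a=np.radians(-7.9); ex=np.array([np.cos(a),np.sin(a)]); ey=np.array([-ex[1],ex[0]])
P=W[m][:,:2]-[466.2,161.3]; l=np.c_[P@ex,P@ey]
fx=l[(l[:,0]>28)&(abs(l[:,1])<25)]; fy=l[(l[:,1]>28)&(abs(l[:,0])<25)]
print("face x",len(fx),np.median(fx[:,0]),"slope",np.polyfit(fx[:,1],fx[:,0],1)[0]); print("face y",len(fy),np.median(fy[:,1]),np.polyfit(fy[:,0],fy[:,1],1)[0] if len(fy)>9 else "")
print("zmin",np.percentile(W[m][:,2],1))
# trivet outer sides in same camera: top-face points
t=(abs(W[...,2]-31.5)<4)&(abs(W[...,0]-466)<95)&(abs(W[...,1]-161)<95); Q=W[t][:,:2]-[466.2,161.3]; q=np.c_[Q@ex,Q@ey]
for s in(0,1):
    o=q[abs(q[:,1-s])<45]; print("trivet extent",s,np.nanpercentile(o[:,s],[1,99]))
# inner edge
k=q[(abs(q[:,1])<25)&(q[:,0]>20)]; print("strip x lo",np.percentile(k[:,0],[1,99]))
k=q[(abs(q[:,0])<25)&(q[:,1]>20)]; print("strip y lo",np.percentile(k[:,1],[1,99]))
u,v=map(int,proj(c,(466,161,80))); cv2.imwrite('pics/e.png',cv2.resize(c['color'][max(v-70,0):v+70,u-90:u+90],None,fx=4,fy=4))
E
```

```text
t 9.7 pos [466.1 161.4 250.6] rpy [ 1.7996e+02 -2.0000e-02  8.2200e+01] gap 13.6 F [-0.3 -0.1 -8.2] M [-0.07 -0.07  0.03] j [0.26 0.23 1.74 0.   1.17 0.4 ]
tool offset now [-0.1  0.1 34.4] spin 0.1
face x 344 35.3515315501177 slope -0.0179057769969036
face y 79 38.68005303549653 0.007238194095955923
zmin 46.78368322796
trivet extent 0 [-57.50542834  60.43070626]
trivet extent 1 [-55.82240385  63.36646888]
strip x lo [39.31265866 60.6719031 ]
strip y lo [41.87014935 63.46070045]
```

View pics/e.png

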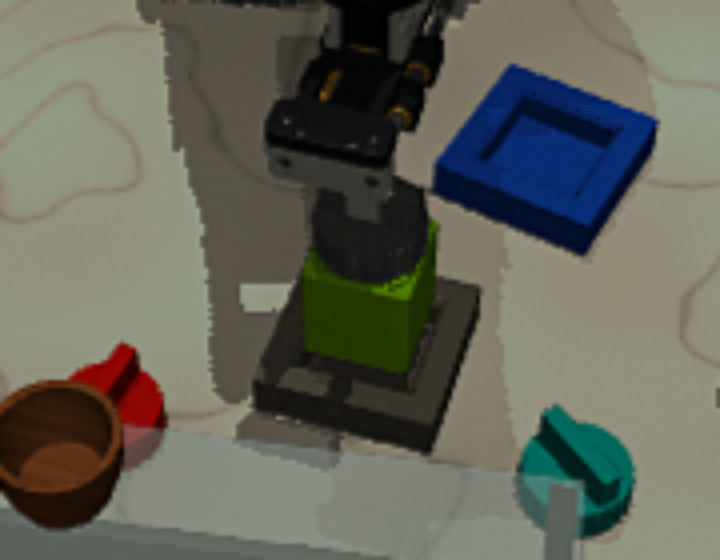

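The canister and the trivet sit within about 0.5 mm of each other in the same camera, so I'm inserting.

Call:
{"api": "drive_tool", "payload": {
  "rows": [
    {"offset": [0, 0, 4], "spin": 0.1, "jaw": 5},
    {"offset": [0, 0, 4], "spin": 0, "jaw": 5},
    {"offset": [0, 0, 4], "spin": 0, "jaw": 5},
    {"offset": [0, 0, 4], "spin": 0, "jaw": 5},
    {"offset": [0, 0, 4], "spin": 0, "jaw": 5},
    {"offset": [0, 0, 3], "spin": 0, "jaw": 5},
    {"offset": [0, 0, 3], "spin": 0, "jaw": 5},
    {"offset": [0, 0, 3], "spin": 0, "jaw": 5},
    {"offset": [0, 0, 2], "spin": 0, "jaw": 5},
    {"offset": [0, 0, 0], "spin": 0, "jaw": 5},
    {"offset": [0, 0, 0], "spin": 0, "jaw": 5}
  ]
}}

```text
clock: 10.85
eef_pos: [465.9, 161.4, 219.2]
eef_rot: [3.142, -0.0, 1.433]
wrist_force: [-0.1, 0.6, -8.9]
finger_gap: 13.7
```

```bash
python3 -c "
from m import *
todo(466.2,161.3,216.2,82.1)"
```

```text
t 10.85 pos [465.9 161.4 219.2] rpy [180.    -0.    82.11] gap 13.7 F [-0.1  0.6 -8.9] M [-0.05 -0.07  0.08] j [0.26 0.26 1.77 0.   1.1  0.4 ]
tool offset now [-0.   0.3  3. ] spin 0.01
```

Call:
{"api": "drive_tool", "payload": {
  "rows": [
    {"offset": [0, 0.2, 1], "spin": 0, "jaw": 5},
    {"offset": [0, 0, 1], "spin": 0, "jaw": 5},
    {"offset": [0, 0, 0.7], "spin": 0, "jaw": 5},
    {"offset": [0, 0, 0.5], "spin": 0, "jaw": 5},
    {"offset": [0, 0, 0], "spin": 0, "jaw": 5},
    {"offset": [0, 0, 0], "spin": 0, "jaw": 5}
  ]
}}

```text
clock: 11.45
eef_pos: [466.3, 161.4, 216.3]
eef_rot: [3.141, -0.0, 1.433]
wrist_force: [-0.0, -0.8, -2.1]
finger_gap: 13.7
```

```bash
python3 -c "
from m import *
todo(466.2,161.3,216.2,82.1)"
```

```text
t 11.45 pos [466.3 161.4 216.3] rpy [ 1.7996e+02 -2.0000e-02  8.2100e+01] gap 13.7 F [-0.  -0.8 -2.1] M [ 0.02 -0.09  0.01] j [0.26 0.27 1.78 0.   1.1  0.4 ]
tool offset now [-0.1 -0.1  0.1] spin 0.0
```

Call:
{"api": "drive_tool", "payload": {
  "rows": [
    {"offset": [0, 0, 0.4], "spin": 0, "jaw": 5},
    {"offset": [0, 0, 0.2], "spin": 0, "jaw": 5},
    {"offset": [0, 0, 0], "spin": 0, "jaw": 5},
    {"offset": [0, 0, 0], "spin": 0, "jaw": 5},
    {"offset": [0, 0, 0], "spin": 0, "jaw": 5}
  ]
}}

```text
clock: 11.95
eef_pos: [466.3, 161.4, 216.2]
eef_rot: [3.141, -0.0, 1.433]
wrist_force: [-2.8, -0.2, 7.5]
finger_gap: 13.5
```

```bash
python3 - <<'E'
from m import *
todo(466.2,161.3,216.2,82.1)
c=eyes.camera('scene'); u,v=map(int,proj(c,(466,161,70))); cv2.imwrite('pics/f.png',cv2.resize(c['color'][max(v-60,0):v+60,u-80:u+80],None,fx=4,fy=4))
E
```

```text
t 11.95 pos [466.3 161.4 216.2] rpy [ 1.7994e+02 -2.0000e-02  8.2100e+01] gap 13.5 F [-2.8 -0.2  7.5] M [-0.22  0.46  0.04] j [ 0.26  0.27  1.78 -0.    1.1   0.4 ]
tool offset now [-0.1 -0.1 -0. ] spin 0.0
```

View pics/f.png

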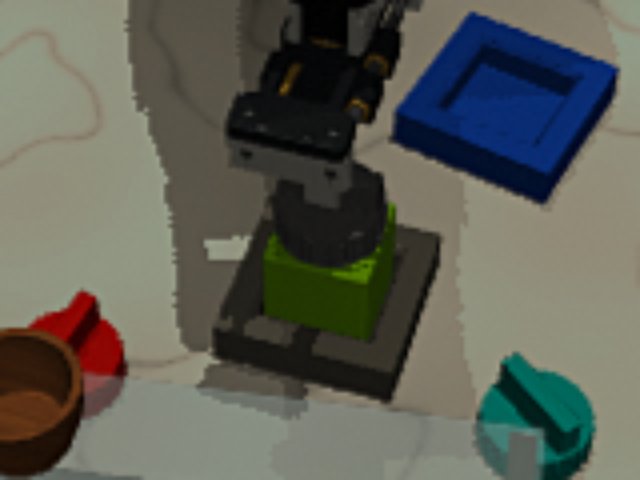

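Call:
{"api": "drive_tool", "payload": {
  "force": 60,
  "rows": [
    {"offset": [0, 0, 0], "spin": 0, "jaw": 5},
    {"offset": [0, 0, 0], "spin": -2, "jaw": 5},
    {"offset": [0, 0, 0], "spin": -3, "jaw": 5},
    {"offset": [0, 0, 0], "spin": -3, "jaw": 5},
    {"offset": [0, 0, 0], "spin": -3, "jaw": 5},
    {"offset": [0, 0, 0], "spin": -3, "jaw": 5},
    {"offset": [0, 0, 0], "spin": -3, "jaw": 5},
    {"offset": [0, 0, 0], "spin": -3, "jaw": 5},
    {"offset": [0, 0, 0], "spin": -3, "jaw": 5},
    {"offset": [0, 0, 0], "spin": -3, "jaw": 5},
    {"offset": [0, 0, 0], "spin": -3, "jaw": 5},
    {"offset": [0, 0, 0], "spin": -3, "jaw": 5},
    {"offset": [0, 0, 0], "spin": -3, "jaw": 5},
    {"offset": [0, 0, 0], "spin": 0, "jaw": 5}
  ]
}}

```text
clock: 13.4
eef_pos: [466.6, 161.4, 216.1]
eef_rot: [3.139, 0.001, 2.045]
wrist_force: [0.9, 0.7, 5.7]
finger_gap: 13.5
```

```bash
python3 -c "
from m import *
todo(466.2,161.3,216.2,148.1)"
```

```text
t 13.4 pos [466.6 161.4 216.1] rpy [1.7987e+02 3.0000e-02 1.1715e+02] gap 13.5 F [0.9 0.7 5.7] M [ 0.   -0.34  0.19] j [ 0.26  0.27  1.78 -0.    1.09 -0.21]
tool offset now [ 0.1 -0.5 -0.1] spin -30.95
```

Smooth, with a small moment. I'll continue to about 66°.

Call:
{"api": "drive_tool", "payload": {
  "rows": [
    {"offset": [0, 0, 0], "spin": -3, "jaw": 5},
    {"offset": [0, 0, 0], "spin": -3, "jaw": 5},
    {"offset": [0, 0, 0], "spin": -3, "jaw": 5},
    {"offset": [0, 0, 0], "spin": -3, "jaw": 5},
    {"offset": [0, 0, 0], "spin": -3, "jaw": 5},
    {"offset": [0, 0, 0], "spin": -3, "jaw": 5},
    {"offset": [0, 0, 0], "spin": -3, "jaw": 5},
    {"offset": [0, 0, 0], "spin": -3, "jaw": 5},
    {"offset": [0, 0, 0], "spin": -3, "jaw": 5},
    {"offset": [0, 0, 0], "spin": -3, "jaw": 5},
    {"offset": [0, 0, 0], "spin": -1, "jaw": 5},
    {"offset": [0, 0, 0], "spin": 0, "jaw": 5},
    {"offset": [0, 0, 0], "spin": 0, "jaw": 5},
    {"offset": [0, 0, 0], "spin": 0, "jaw": 5}
  ]
}}

```text
clock: 14.8
eef_pos: [466.5, 161.4, 216.2]
eef_rot: [3.14, 0.001, 2.583]
wrist_force: [0.4, 0.1, 6.7]
finger_gap: 13.4
```

```bash
python3 - <<'E'
from m import *
todo(466.2,161.3,216.2,148.1)
for n in ("scene","top"):
    c=eyes.camera(n); W=cloud(c); hsv=cv2.cvtColor(c["color"],cv2.COLOR_BGR2HSV)
    m=(abs(W[...,0]-466)<60)&(abs(W[...,1]-161)<60)&(hsv[...,0]>25)&(hsv[...,0]<48)&(hsv[...,1]>110)&(W[...,2]>35)&(W[...,2]<100)
    P=W[m]; print(n,len(P),P[:,2].max() if len(P) else "", cv2.minAreaRect(P[:,:2].astype(np.float32)) if len(P)>9 else "")
    u,v=map(int,proj(c,(466,161,90))); cv2.imwrite(f'pics/g_{n}.png',cv2.resize(c['color'][max(v-60,0):v+60,u-80:u+80],(480,360)))
cv2.imwrite('pics/g.png',np.vstack([cv2.resize(cv2.imread(f'pics/g_{n}.png'),(400,300)) for n in("scene","top")]))
E
```

```text
t 14.8 pos [466.5 161.4 216.2] rpy [1.7993e+02 7.0000e-02 1.4800e+02] gap 13.4 F [0.4 0.1 6.7] M [-0.02 -0.07 -0.04] j [ 0.26  0.27  1.78  0.    1.1  -0.75]
tool offset now [ 0.2 -0.3 -0. ] spin -0.1
scene 497 96.82192846464223 ((469.57635498046875, 165.12417602539062), (70.25262451171875, 71.208251953125), 83.7030258178711)
top 0
```

View pics/g.png

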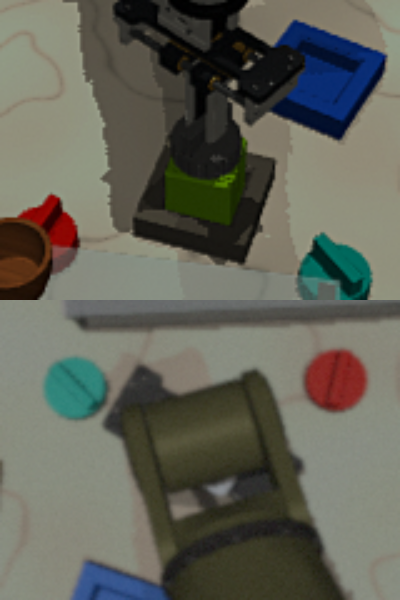

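Call:
{"api": "drive_tool", "payload": {
  "rows": [
    {"offset": [0, 0, -1], "spin": 0, "jaw": 5},
    {"offset": [0, 0, -2], "spin": 0, "jaw": 5},
    {"offset": [0, 0, -2], "spin": 0, "jaw": 5},
    {"offset": [0, 0, -1], "spin": 0, "jaw": 5},
    {"offset": [0, 0, 0], "spin": 0, "jaw": 5}
  ]
}}

```text
clock: 15.4
eef_pos: [466.1, 161.3, 221.4]
eef_rot: [3.142, -0.0, 2.585]
wrist_force: [-0.9, 0.6, -1.8]
finger_gap: 13.5
```

The force is −1.8 N, which is the lid alone, so it is free. Lifting the rest.

Call:
{"api": "drive_tool", "payload": {
  "rows": [
    {"offset": [0, 0, -3], "spin": 0, "jaw": 5},
    {"offset": [0, 0, -5], "spin": 0, "jaw": 5},
    {"offset": [0, 0, -5], "spin": 0, "jaw": 5},
    {"offset": [0, 0, -5], "spin": 0, "jaw": 5},
    {"offset": [0, 0, -5], "spin": 0, "jaw": 5},
    {"offset": [0, 0, -5], "spin": 0, "jaw": 5},
    {"offset": [0, 0, -4], "spin": 0, "jaw": 5},
    {"offset": [0, 0, -2], "spin": 0, "jaw": 5},
    {"offset": [0, 0, 0], "spin": 0, "jaw": 5},
    {"offset": [0, 0, 0], "spin": 0, "jaw": 5},
    {"offset": [0, 0, 0], "spin": 0, "jaw": 5}
  ]
}}

```text
clock: 16.5
eef_pos: [466.0, 161.3, 255.1]
eef_rot: [-3.141, -0.0, 2.585]
wrist_force: [0.1, 0.2, -1.9]
finger_gap: 13.5
```

```bash
python3 - <<'E'
from m import *
todo(466.2,161.3,255.2,148.1)
c=eyes.camera("scene"); W=cloud(c); hsv=cv2.cvtColor(c["color"],cv2.COLOR_BGR2HSV)
m=(abs(W[...,0]-466)<60)&(abs(W[...,1]-161)<60)&(hsv[...,0]>25)&(hsv[...,0]<48)&(hsv[...,1]>110)&(W[...,2]>35)&(W[...,2]<130)
P=W[m]; print(len(P),np.percentile(P[:,2],[50,90,99]))
t=P[abs(P[:,2]-86)<3]; print("top face z",np.median(t[:,2]),cv2.minAreaRect(t[:,:2].astype(np.float32)))
u,v=map(int,proj(c,(466,161,100))); cv2.imwrite('pics/k.png',cv2.resize(c['color'][max(v-60,0):v+60,u-80:u+80],None,fx=4,fy=4,interpolation=cv2.INTER_CUBIC))
E
```

```text
t 16.5 pos [466.  161.3 255.1] rpy [-1.7998e+02 -2.0000e-02  1.4810e+02] gap 13.5 F [ 0.1  0.2 -1.9] M [-0.06 -0.12 -0.06] j [ 0.26  0.22  1.74  0.    1.18 -0.76]
tool offset now [-0.1  0.1 -0.1] spin 0.0
770 [ 82.6737759   99.31776591 114.3339927 ]
top face z 85.63715423022259 ((469.2513427734375, 165.1617431640625), (68.88080596923828, 70.48896026611328), 84.00082397460938)
```

View pics/k.png

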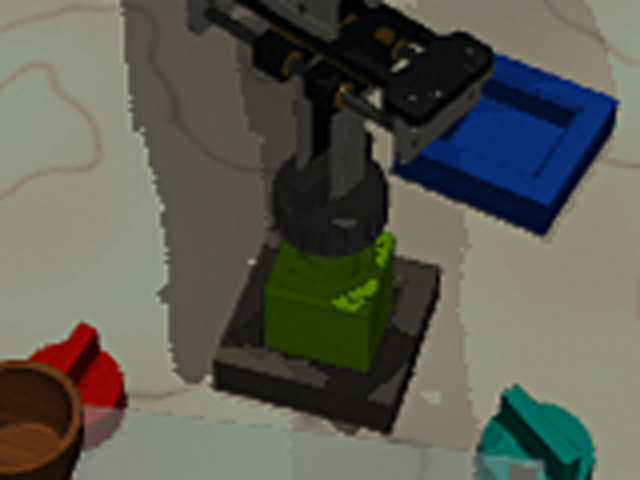

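The lid is clear, with the green neck visible beneath it. The canister's shoulder is at z ≈ 85.6 mm against the nominal 86, so it is seated. I'm handing it in.

```bash
python3 -c "
from cell import manip
print(manip.sign_off())"
```

```text
the job is handed in; nothing more can be done
None
```

The job is done and handed in at about 16.5 s of the 67 s allowed. I carried the canister by its lid bar into the dark trivet's pocket, turned the lid 66° anticlockwise and lifted it 39 mm straight up. It is held there at 60 N, its lower edge about 20 mm above the mouth.

What the last checks showed:
- **Canister seating:** Its shoulder reads z ≈ 85.6 mm against 86 expected when fully down. It sits about 2° off the trivet's axes.
- **Lid free:** The wrist force is −1.9 N, which matches the lid's weight alone. The picture shows the neck clear under the lid.
- **Lid level and grip:** The tool is vertical to within 0.05°. The finger gap stayed at about 13.5 mm throughout, so the bar did not twist in the jaws.
- **Grinder and mortar:** The arm never went near either of them. The mortar was still in place in a late picture. I did not look at the grinder again at the end.
- **One disagreement:** The scene camera reads positions up to about 4 mm away from the top camera. The offset was the same for the trivet and the canister, so it did not affect the fit.

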